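Swap the feeder jars back to their own saucers

ROBOT

A 6-joint arm with a two-finger parallel gripper is mounted at the origin on the work surface. World frame = base frame: x ahead of the robot, y to its left, z up, the work surface at z = 0. Lengths are in m, angles in rad, forces in N, time in s.
With the tool pointing down it reaches from about 0.4 to 0.825 m from the base axis. Payload 7 kg.
Tool frame: the origin (TCP) lies midway between the tips of the shut fingers; the grasp point (between the pads) lies 19 mm behind it; z points along the fingers, x is the direction in which the jaws open and shut, and the axes are right-handed (so a half turn about z gives the same grasp; the last joint's range is limited). The gripper opens to 88 mm and grips with 3 to 60 N. Pads are 19 mm wide; open, the fingers measure 130 mm over their backs; the gripper's body (78 mm by 193 mm) begins 47 mm behind the grasp point.
Start: joints at [1.414, 0.359, 0.012, 0, -1.224, -0.288], TCP at [0.29, 0.609, 0.227] pointing down, gripper open.
Joint ranges: [-3.07, 3.07], [-1.43, 2.12], [-1.02, 1.25], [-3.03, 1.67], [-3.05, -0], [-3.03, 3.03]. Speed limits (rad/s): [2.39, 2.39, 3.01, 3.14, 3.14, 3.14].

INTERFACE

Orientations are given as [roll, pitch, yaw] about the fixed x, y, z axes, in that order (R = Rz(yaw) Ry(pitch) Rx(roll)).
In Python, from station import status, eyes, workorder gives the robot as it stands.
- The arm moves only by the shell command python3 -m jog 'ROWS' [OPENING] [FORCE]. ROWS is JSON, a list of rows, each a list of 6 numbers: the shift along the world's x, y, z in mm, then the turn, a rotation vector about the world's x, y, z in rad. A call has 1 to 12 rows; each row shifts and turns the pose as measured when the row begins; what a row does not reach is not made up. A row lasts 1/10 s, in which the tool goes at most 50 mm and 8.59 degrees, less where a joint would pass 70% of its speed; a pose out of reach is approached as far as the arm can. A call with a gripper value outside its range is refused whole. OPENING is the opening, from 0 (shut) to 1 (fully open), set as the call begins (- or left out, the last holds). The fingers move at their own pace and stop on an object; FORCE is the grip in N (left out, the last holds). Time passes only in rows, so rows that do not move let the fingers close. It gives the time, the measured TCP pose, the force and the opening at its end, in the units of the state.
- status.get_state(): the state, without advancing time (a new reading comes with each control period).
- eyes.grab_frame(name): name is "scene" or "top"; returns the picture (384x512x3 uint8, blue, green, red); there is no depth.
- eyes.calibration(name): a dict with "camera_matrix" (3x3 intrinsics, pixels), "cam_to_world" (4x4, takes a point from camera to world coordinates). Camera axes: x right, y up, looking along -z (the intrinsics and any distortion apply to the point x, -y, -z); pixel columns grow to the right and rows downward; lengths in m; the calibration is good to about 2 mm. A picture is of the moment at which its call begins. calibration takes no time and is no camera call.
- workorder.job_done(): hands the job in, once; it reports no verdict.
The state is a dict: "t": time; "q": joint angles; "qd": joint speeds; "joint_efforts": joint torques, N m; "eef_pos": TCP position; "ee_rot": TCP orientation; "force": force on the tool from outside, world axes, zero at the start; "moment": the same for the moment, N m; "width": finger opening in m.
Only numpy, scipy, OpenCV 4.12 (cv2) and the standard library are available. Lean on these libraries where they do the work, as an engineer would, in place of code of your own. Each camera call takes 0.05 s, during which the arm holds its last target. There are 200 camera calls.

TASK

The feeder jars were put back on the wrong drip saucers after cleaning: stand every jar on the saucer of its own colour, upright and flat on the floor of the saucer inside its rim. Make room by parking a jar on the spare grey saucer, which must be empty again at the end. Keep the jars upright all the time and leave the white water bowl where it is.

Things in the scene. Friction and masses are not known exactly. Their poses are not given: they have to be found in the camera images.
- red_jar: A small closed white feeder jar with a red screw lid (seven tiny dark vent holes in its top) and a red band round its middle. Round: white body 52 mm across, ribbed lid 55 to 57 mm across and 18 mm tall, total height 76 mm, about 0.12 kg. Origin: centre of its underside; z points up through the lid, so the lid spans 58 to 76 mm above the origin. It starts upright on a saucer of another colour. Loose; it can be gripped from above across the lid.
- blue_jar: A small closed white feeder jar with a blue screw lid (seven tiny dark vent holes in its top) and a blue band round its middle. Round: white body 52 mm across, ribbed lid 55 to 57 mm across and 18 mm tall, total height 76 mm, about 0.12 kg. Origin: centre of its underside; z points up through the lid, so the lid spans 58 to 76 mm above the origin. It starts upright on a saucer of another colour. Loose; it can be gripped from above across the lid.
- green_jar: A small closed white feeder jar with a green screw lid (seven tiny dark vent holes in its top) and a green band round its middle. Round: white body 52 mm across, ribbed lid 55 to 57 mm across and 18 mm tall, total height 76 mm, about 0.12 kg. Origin: centre of its underside; z points up through the lid, so the lid spans 58 to 76 mm above the origin. It starts upright on a saucer of another colour. Loose; it can be gripped from above across the lid.
- yellow_jar: A small closed white feeder jar with a yellow screw lid (seven tiny dark vent holes in its top) and a yellow band round its middle. Round: white body 52 mm across, ribbed lid 55 to 57 mm across and 18 mm tall, total height 76 mm, about 0.12 kg. Origin: centre of its underside; z points up through the lid, so the lid spans 58 to 76 mm above the origin. It starts upright on a saucer of another colour. Loose; it can be gripped from above across the lid.
- red_saucer: A shallow round red silicone drip saucer, fixed to the board, the home of the red jar. 92 mm across, 10 mm high over its rim; flat floor 4 mm above the board and 80 mm across inside the rim. A thin flat pull tab sticks out on one side. Origin: centre of its underside on the board surface (z = 0); z up.
- blue_saucer: A shallow round blue silicone drip saucer, fixed to the board, the home of the blue jar. 92 mm across, 10 mm high over its rim; flat floor 4 mm above the board and 80 mm across inside the rim. A thin flat pull tab sticks out on one side. Origin: centre of its underside on the board surface (z = 0); z up.
- green_saucer: A shallow round green silicone drip saucer, fixed to the board, the home of the green jar. 92 mm across, 10 mm high over its rim; flat floor 4 mm above the board and 80 mm across inside the rim. A thin flat pull tab sticks out on one side. Origin: centre of its underside on the board surface (z = 0); z up.
- yellow_saucer: A shallow round yellow silicone drip saucer, fixed to the board, the home of the yellow jar. 92 mm across, 10 mm high over its rim; flat floor 4 mm above the board and 80 mm across inside the rim. A thin flat pull tab sticks out on one side. Origin: centre of its underside on the board surface (z = 0); z up.
- grey_saucer: The spare saucer: same make and sizes as the coloured ones (92 mm across, 10 mm high, floor 4 mm above the board, 80 mm across inside the rim), in plain grey, fixed to the board; it starts empty. Origin: centre of its underside; z up.
- bowl: Small white ceramic water bowl, 80 mm across the rim, 34 mm high, loose, standing in the same row as the saucers (centres of neighbours in the row are at least 115 mm apart). Origin: centre of its underside; z up. It must be left where it is. Nothing else that stands within 120 mm of the row is taller than the jars.

How it is judged:
On the way:
1. a jar is parked on the spare grey saucer, standing flat inside its rim (((horizontal distance between red_jar and grey_saucer below 0.015 m and z of red_jar in the frame of grey_saucer below 0.008 m and angle between red_jar's own z axis and vertical below 0.08 rad and linear speed of red_jar below 0.02 m/s and angular speed of red_jar below 0.3 rad/s) or (horizontal distance between blue_jar and grey_saucer below 0.015 m and z of blue_jar in the frame of grey_saucer below 0.008 m and angle between blue_jar's own z axis and vertical below 0.08 rad and linear speed of blue_jar below 0.02 m/s and angular speed of blue_jar below 0.3 rad/s) or (horizontal distance between green_jar and grey_saucer below 0.015 m and z of green_jar in the frame of grey_saucer below 0.008 m and angle between green_jar's own z axis and vertical below 0.08 rad and linear speed of green_jar below 0.02 m/s and angular speed of green_jar below 0.3 rad/s) or (horizontal distance between yellow_jar and grey_saucer below 0.015 m and z of yellow_jar in the frame of grey_saucer below 0.008 m and angle between yellow_jar's own z axis and vertical below 0.08 rad and linear speed of yellow_jar below 0.02 m/s and angular speed of yellow_jar below 0.3 rad/s))), for 0.2 s.
At the end, for the whole second after the job is handed in: Every jar is at rest on its own colour's saucer: centre within 15 mm of the saucer's, underside less than 8 mm above the board, upright within 0.08 rad. No jar within 60 mm of the grey saucer's centre. The bowl is upright, within 20 mm of its start (horizontal distance between red_jar and red_saucer below 0.015 m and z of red_jar in the frame of red_saucer below 0.008 m and angle between each of red_jar, blue_jar, green_jar, yellow_jar's own z axis and vertical below 0.08 rad and linear speed of each of red_jar, blue_jar, green_jar, yellow_jar below 0.02 m/s and angular speed of each of red_jar, blue_jar, green_jar, yellow_jar below 0.3 rad/s and horizontal distance between blue_jar and blue_saucer below 0.015 m and z of blue_jar in the frame of blue_saucer below 0.008 m and horizontal distance between green_jar and green_saucer below 0.015 m and z of green_jar in the frame of green_saucer below 0.008 m and horizontal distance between yellow_jar and yellow_saucer below 0.015 m and z of yellow_jar in the frame of yellow_saucer below 0.008 m and horizontal distance between each of red_jar, blue_jar, green_jar, yellow_jar and grey_saucer above 0.06 m and distance of bowl from where it was at the start of the episode below 0.02 m and angle between bowl's own z axis and vertical below 0.1 rad); the robot touches nothing.
It fails at once if a jar is tipped by more than 0.6 rad (angle between any of red_jar, blue_jar, green_jar, yellow_jar's own z axis and vertical above 0.6 rad).
It fails at once if the water bowl is moved by more than 20 mm (distance of bowl from where it was at the start of the episode above 0.02 m).
It also fails if it takes over 120 s, if anything falls off the work surface, if the arm or the gripper's body presses on something with over 40 N, if the wrist force passes 120 N, or if a joint passes its speed limit or range.

## Working session

There is one attempt and no reset: what is moved stays moved. The work goes in short steps, Python scripts to look and compute and a shell command to move; the robot and the scene stay as the last step left them, time stands still between calls to the robot, and variables do not carry over. Pictures are saved under pics/ and viewed, about 12 in all and at most 16, crops included, and the job is handed in when it is done.

```bash
mkdir -p pics; python3 - <<'E'
from station import status, eyes
import cv2,numpy as np
for n in("scene","top"):
    cv2.imwrite(f"pics/{n}0.png",eyes.grab_frame(n)); c=eyes.calibration(n); print(n,{k:np.round(np.array(v,dtype=float),4).tolist() for k,v in c.items()})
s=status.get_state();print(s)
E
```

```text
scene {'camera_matrix': [[427.7238, 0.0, 249.9019], [0.0, 427.7238, 194.5043], [0.0, 0.0, 1.0]], 'cam_to_world': [[0.6486, -0.5425, 0.5339, 1.1457], [0.7609, 0.4792, -0.4376, -0.4914], [-0.0184, 0.69, 0.7236, 0.8751], [0.0, 0.0, 0.0, 1.0]]}
top {'camera_matrix': [[349.6521, 0.0, 252.7592], [0.0, 349.6521, 194.2147], [0.0, 0.0, 1.0]], 'cam_to_world': [[0.0258, 0.9928, -0.1171, 0.4394], [-0.999, 0.03, 0.0342, 0.0258], [0.0374, 0.1161, 0.9925, 0.8263], [0.0, 0.0, 0.0, 1.0]]}
{'t': 0.1, 'q': array([ 1.41411297e+00,  3.59337374e-01,  1.11605359e-02, -2.95332888e-04,
       -1.22408494e+00, -2.88081474e-01]), 'qd': array([-0.00242694, -0.00072344,  0.00136507,  0.00084642,  0.00128852,
       -0.00017628]), 'joint_efforts': array([-1.71730015e-03, -5.84162164e+01,  2.93752939e+01,  7.01558724e+00,
        1.02315238e-02, -3.62119977e-05]), 'eef_pos': array([0.29026981, 0.60892865, 0.22570882]), 'ee_rot': array([-3.14144247e+00, -1.48394748e-03, -2.01566183e+00]), 'force': array([-1.0595381 , -0.83322314, -0.3966663 ]), 'moment': array([-0.00984396, -0.00794542, -0.03888767]), 'width': 0.08770662294568049}
```

View pics/top0.png

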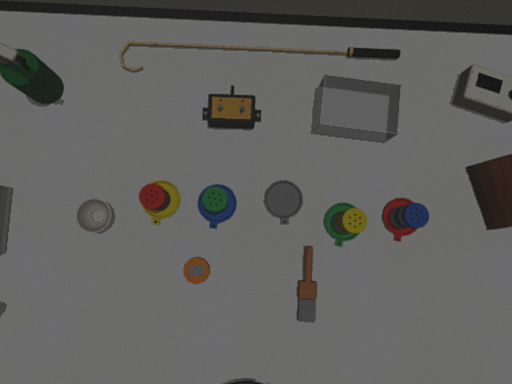

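View pics/scene0.png

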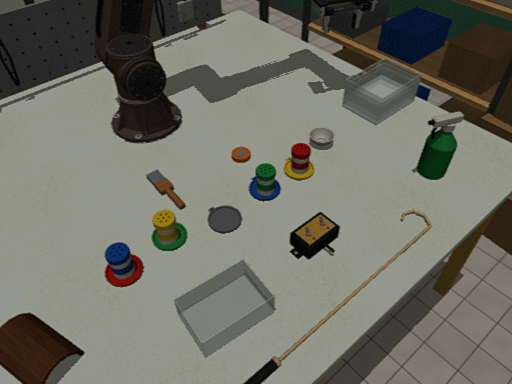

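```bash
cat >vis.py <<'E'
import cv2,numpy as np
from station import status, eyes
from scipy.optimize import least_squares
HUE={'red':(172,8),'blue':(105,128),'green':(45,85),'yellow':(20,34)}
def ray(n,px,z):
    c=eyes.calibration(n);K=np.array(c["camera_matrix"]);T=np.array(c["cam_to_world"])
    p=np.c_[np.atleast_2d(px),np.ones(len(np.atleast_2d(px)))]@np.linalg.inv(K).T
    d=(p*[1,-1,-1])@T[:3,:3].T; o=T[:3,3]
    return (o+d*((z-o[2])/d[:,2])[:,None])[:,:2]
def mask(im,col):
    h=cv2.cvtColor(im,cv2.COLOR_BGR2HSV);H,S,V=cv2.split(h)
    if col=='grey':
        return ((S<60)&(V>45)&(V<125)).astype(np.uint8)
    a,b=HUE[col];m=((H>=a)&(H<=b)) if a<b else ((H>=a)|(H<=b))
    return (m&(S>110)&(V>45)).astype(np.uint8)
def circ(P,r):
    f=lambda c:np.hypot(*(P-c).T)-r
    s=least_squares(f,(P.min(0)+P.max(0))/2,loss='cauchy',f_scale=.0015)
    return s.x,np.median(abs(f(s.x)))
def blobs(n,im,col):
    k,L,st,ce=cv2.connectedComponentsWithStats(mask(im,col),connectivity=8)
    for i in range(1,k):
        if st[i,4]<60: continue
        w=ray(n,ce[i],.071)[0]
        if not(.25<w[0]<.75 and -.5<w[1]<.4): continue
        cn,_=cv2.findContours((L==i).astype(np.uint8),cv2.RETR_EXTERNAL,cv2.CHAIN_APPROX_NONE)
        c=max(cn,key=len)[:,0].astype(float)
        S,rs=circ(ray(n,c,.008),.0455)
        mm=cv2.moments(cv2.convexHull(c.astype(np.int32)));hc=np.array([mm['m10'],mm['m01']])/mm['m00']
        yield st[i].tolist(),np.round(S,4),round(rs*1e3,2),np.round(ray(n,hc,.071)[0],4)
if __name__=="__main__":
    for n in("top","scene"):
        im=eyes.grab_frame(n)
        for col in [*HUE,'grey']:
            for b in blobs(n,im,col): print(n,col,'bbox/area',b[0],'saucer',b[1],b[2],'mm; lid',b[3])
E
python3 vis.py
```

```text
top red bbox/area [139, 184, 28, 26, 515] saucer [0.5069 0.2376] 9.52 mm; lid [0.5178 0.2161]
top red bbox/area [383, 198, 34, 43, 540] saucer [ 0.4932 -0.3586] 3.41 mm; lid [ 0.4859 -0.3237]
top blue bbox/area [198, 184, 38, 44, 563] saucer [0.5111 0.0823] 2.1 mm; lid [0.5045 0.0777]
top blue bbox/area [404, 203, 25, 25, 452] saucer [ 0.5017 -0.4118] 9.96 mm; lid [ 0.493  -0.3605]
top green bbox/area [202, 186, 26, 26, 477] saucer [0.5348 0.1022] 9.83 mm; lid [0.5165 0.0823]
top green bbox/area [325, 203, 33, 43, 429] saucer [ 0.4765 -0.2198] 5.58 mm; lid [ 0.4713 -0.1944]
top yellow bbox/area [143, 180, 37, 45, 602] saucer [0.518  0.2147] 2.8 mm; lid [0.5082 0.1965]
top yellow bbox/area [341, 207, 26, 27, 518] saucer [ 0.4951 -0.2313] 9.8 mm; lid [ 0.4778 -0.2217]
top grey bbox/area [0, 10, 512, 374, 170527] saucer [ 0.7351 -0.5657] 688.84 mm; lid [ 5.108e-01 -4.000e-04]
top grey bbox/area [188, 266, 16, 10, 141] saucer [0.3213 0.1216] 5.98 mm; lid [0.3632 0.1162]
scene red bbox/area [292, 143, 19, 17, 258] saucer [0.4795 0.2849] 3.77 mm; lid [0.5173 0.2161]
scene red bbox/area [29
[... 1253 characters left out ...]
24 -0.16  ]
scene grey bbox/area [257, 174, 19, 11, 70] saucer [0.4575 0.1264] 5.17 mm; lid [0.5397 0.0644]
scene grey bbox/area [257, 188, 18, 8, 66] saucer [0.4975 0.1063] 3.9 mm; lid [0.5697 0.0322]
scene grey bbox/area [207, 205, 36, 29, 747] saucer [ 0.5265 -0.0749] 2.04 mm; lid [ 0.5725 -0.1068]
scene grey bbox/area [289, 212, 31, 47, 76] saucer [0.721  0.0399] 5.13 mm; lid [ 0.7354 -0.0029]
scene grey bbox/area [159, 235, 19, 10, 62] saucer [ 0.4511 -0.2088] 2.58 mm; lid [ 0.5383 -0.2459]
scene grey bbox/area [110, 257, 21, 12, 81] saucer [ 0.4334 -0.3456] 3.32 mm; lid [ 0.5232 -0.3646]
scene grey bbox/area [115, 268, 19, 11, 72] saucer [ 0.4655 -0.3471] 3.06 mm; lid [ 0.5532 -0.3716]
```

```bash
python3 - <<'E'
from vis import *
im=eyes.grab_frame("top")
roi=cv2.cvtColor(im[170:235,255:315],cv2.COLOR_BGR2HSV)[...,2]; print(roi[30,::4], roi.shape)
t,m=cv2.threshold(roi,0,255,cv2.THRESH_BINARY_INV|cv2.THRESH_OTSU)
c=max(cv2.findContours(m,cv2.RETR_EXTERNAL,cv2.CHAIN_APPROX_NONE)[0],key=cv2.contourArea)[:,0]+[255,170.]
print(t,circ(ray("top",c,.008),.0455))
E
python3 -m jog '[[23,-39,0,0,0,0],[23,-39,0,0,0,0],[23,-39,0,0,0,0],[23,-39,0,0,0,0],[23,-39,0,0,0,0],[23,-39,0,0,0,0],[23,-39,0,0,0,0],[23,-39,0,0,0,0],[23,-39,0,0,0,0],[10,-20,0,0,0,0],[0,0,0,0,0,0]]' 1 20
```

```text
[106 106  83  65  71  69  69  68  69  69  68  66 102 107 107] (65, 60)
87.0 (array([ 0.52676139, -0.07378217]), np.float64(0.0006251539483674573))
t: 1.35
eef_pos: [0.5111, 0.2234, 0.2244]
ee_rot: [-3.141, -0.002, -2.012]
force: [-0.9, -0.2, -0.1]
width: 0.0872
```

```bash
python3 -m jog '[[6,-7,0,0,0,0],[0,0,-40,0,0,0],[0,0,-40,0,0,0],[0,0,-30,0,0,0],[0,0,0,0,0,0]]'
```

```text
t: 1.85
eef_pos: [0.5187, 0.2173, 0.1134]
ee_rot: [-3.138, 0.004, -2.01]
force: [0.0, -1.1, -0.3]
width: 0.0873
```

```bash
python3 -m jog '[[-1,-1,-20,0,0,0],[0,0,-20,0,0,0],[0,0,-15,0,0,0],[0,0,-5,0,0,0],[0,0,0,0,0,0]]'
python3 -c "
from vis import *
cv2.imwrite('pics/a.png',cv2.resize(eyes.grab_frame('scene')[80:260,180:420],None,fx=3,fy=3))"
```

```text
t: 2.35
eef_pos: [0.5212, 0.221, 0.0579]
ee_rot: [-3.134, 0.008, -2.004]
force: [-0.0, -0.0, 0.5]
width: 0.0874
```

View pics/a.png

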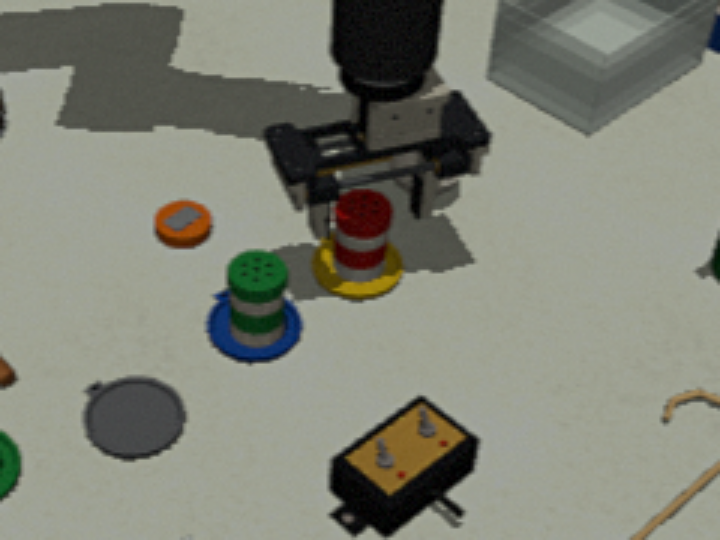

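```bash
python3 -m jog '[[-3,-5,-5,0,0,0],[0,0,0,0,0,0]]'; python3 -m jog '[[0,0,0,0,0,0],[0,0,0,0,0,0],[0,0,0,0,0,0],[0,0,0,0,0,0],[0,0,0,0,0,0],[0,0,0,0,0,0]]' 0.3 20
```

```text
t: 2.6
eef_pos: [0.5192, 0.2169, 0.0552]
ee_rot: [-3.132, 0.012, -2.003]
force: [0.4, -0.1, -0.0]
width: 0.0877
t: 3.2
eef_pos: [0.5198, 0.217, 0.057]
ee_rot: [-3.131, 0.014, -2.003]
force: [0.0, 0.4, -0.5]
width: 0.0541
```

```bash
cat >go.py <<'E'
import sys,numpy as np
from station import status
from scipy.spatial.transform import Rotation as R
s=status.get_state();t=np.array([float(a) for a in sys.argv[1:4]])
e=R.from_euler('xyz',[np.pi,0,-2.0])*R.from_euler('xyz',s['ee_rot']).inv()
print('shift mm',np.round((t-s['eef_pos'])*1e3,1),'turn',np.round(e.as_rotvec(),3),'w',round(s['width'],4),'F',np.round(s['force'],1))
E
python3 -m jog '[[0,0,15,0,0,0],[0,0,30,0,0,0],[0,0,30,0,0,0],[0,0,25,0,0,0],[0,0,0,0,0,0]]'; python3 go.py .528 -.075 .157
```

```text
t: 3.7
eef_pos: [0.518, 0.2158, 0.1581]
ee_rot: [-3.133, 0.009, -2.003]
force: [-0.7, 0.3, -1.5]
width: 0.0542
shift mm [  10.  -290.8   -1.1] turn [-0.005  0.011  0.003] w 0.0542 F [-0.7  0.3 -1.5]
```

```bash
python3 -m jog '[[1,-20,0,-0.005,0.011,0],[1,-35,0,0,0,0],[1,-40,0,0,0,0],[1,-40,0,0,0,0],[1,-40,0,0,0,0],[1,-40,0,0,0,0],[1,-35,0,0,0,0],[1,-25,0,0,0,0],[1,-10,0,0,0,0],[0,0,0,0,0,0]]'; python3 go.py .528 -.075 .057
```

```text
t: 4.7
eef_pos: [0.5222, -0.0782, 0.1513]
ee_rot: [3.135, -0.002, -2.002]
force: [-1.0, 0.0, -0.9]
width: 0.0544
shift mm [  5.8   3.2 -94.3] turn [-0.001 -0.007  0.002] w 0.0544 F [-1.   0.  -0.9]
```

```bash
python3 -m jog '[[5,3,-25,0,-0.007,0],[0,0,-25,0,0,0],[0,0,-20,0,0,0],[0,0,-8,0,0,0],[0,0,0,0,0,0]]'; python3 go.py .528 -.075 .057
```

```text
t: 5.2
eef_pos: [0.5277, -0.0718, 0.0701]
ee_rot: [-3.142, 0.002, -2.001]
force: [-1.0, 0.5, -1.9]
width: 0.0543
shift mm [  0.3  -3.2 -13.1] turn [-0.002  0.001  0.001] w 0.0543 F [-1.   0.5 -1.9]
```

```bash
python3 -m jog '[[0,-3,-6,0,0,0],[0,0,-4,0,0,0],[0,0,-2,0,0,0],[0,0,-1,0,0,0]]'; python3 go.py .528 -.075 .057
```

```text
t: 5.6
eef_pos: [0.5296, -0.0739, 0.0585]
ee_rot: [-3.138, 0.004, -1.999]
force: [-0.2, -0.5, -0.5]
width: 0.0547
shift mm [-1.6 -1.1 -1.5] turn [-0.002  0.004 -0.001] w 0.0547 F [-0.2 -0.5 -0.5]
```

```bash
python3 -m jog '[[-1,-1,-2,0,0.004,0],[0,0,-1,0,0,0]]'; python3 go.py .528 -.075 .057
```

```text
t: 5.8
eef_pos: [0.53, -0.075, 0.057]
ee_rot: [-3.139, 0.003, -1.999]
force: [-1.7, -1.7, 9.1]
width: 0.0541
shift mm [-2. -0.  0.] turn [-0.002  0.003 -0.001] w 0.0541 F [-1.7 -1.7  9.1]
```

```bash
python3 -m jog '[[0,0,0,0,0,0],[0,0,0,0,0,0],[0,0,0,0,0,0],[0,0,0,0,0,0]]' 1; python3 go.py .528 -.075 .057
python3 -m jog '[[0,0,10,0,0,0],[0,0,30,0,0,0],[0,0,40,0,0,0],[0,0,30,0,0,0],[0,0,10,0,0,0]]';python3 go.py .4776 -.2215 .17
python3 vis.py | grep scene.red
```

```text
t: 6.2
eef_pos: [0.5308, -0.0753, 0.0581]
ee_rot: [-3.138, 0.004, -1.999]
force: [-0.8, -0.0, 0.8]
width: 0.0806
shift mm [-2.8  0.3 -1.1] turn [-0.002  0.005 -0.001] w 0.0806 F [-0.8 -0.   0.8]
t: 6.7
eef_pos: [0.5284, -0.0758, 0.1827]
ee_rot: [3.141, 0.001, -1.999]
force: [1.5, -0.6, -0.1]
width: 0.0875
shift mm [ -50.8 -145.7  -12.7] turn [-0.001  0.    -0.001] w 0.0875 F [ 1.5 -0.6 -0.1]
scene red bbox/area [212, 194, 22, 19, 327] saucer [ 0.4875 -0.0285] 7.64 mm; lid [ 0.5279 -0.0766]
scene red bbox/area [214, 212, 20, 11, 117] saucer [ 0.4856 -0.045 ] 5.86 mm; lid [ 0.5668 -0.1035]
scene red bbox/area [105, 254, 38, 33, 489] saucer [ 0.4939 -0.3576] 1.68 mm; lid [ 0.5449 -0.3687]
```

```bash
python3 -m jog '[[-13,-36,0,0,0,0],[-13,-38,0,0,0,0],[-13,-38,0,0,0,0],[-9,-26,-10,0,0,0],[-2,-8,-10,0,0,0],[0,0,-30,0,0,0],[0,0,-20,0,0,0],[0,0,0,0,0,0]]';python3 go.py .4776 -.2215 .055
```

```text
t: 7.6
eef_pos: [0.4714, -0.2248, 0.1019]
ee_rot: [3.132, -0.0, -1.999]
force: [-0.1, -0.3, 0.3]
width: 0.0877
shift mm [  6.2   3.3 -46.9] turn [-0.004 -0.009 -0.001] w 0.0877 F [-0.1 -0.3  0.3]
```

```bash
python3 -m jog '[[6,3,-15,-0.004,-0.009,0],[0,-1,-18,0,0,0],[0,-1,-12,0,0,0],[0,0,-3,0,0,0],[0,0,0,0,0,0]]';python3 go.py .4776 -.2215 .055
```

```text
t: 8.1
eef_pos: [0.4784, -0.2224, 0.0527]
ee_rot: [3.14, -0.002, -1.997]
force: [0.7, -0.3, -0.4]
width: 0.0875
shift mm [-0.8  0.9  2.3] turn [ 0.001 -0.002 -0.003] w 0.0875 F [ 0.7 -0.3 -0.4]
```

```bash
python3 -m jog '[[0,0,0,0,0,0],[0,0,0,0,0,0],[0,0,0,0,0,0],[0,0,0,0,0,0],[0,0,0,0,0,0]]' 0.3; python3 -m jog '[[0,0,15,0,0,0],[0,0,30,0,0,0],[0,0,40,0,0,0],[0,0,35,0,0,0],[0,0,0,0,0,0]]'; python3 go.py .5183 .2135 .17
```

```text
t: 8.6
eef_pos: [0.4801, -0.2226, 0.0555]
ee_rot: [-3.139, -0.0, -1.996]
force: [1.1, 0.3, -1.2]
width: 0.0541
t: 9.1
eef_pos: [0.4773, -0.2224, 0.1784]
ee_rot: [3.139, -0.002, -1.997]
force: [0.1, -0.1, -1.8]
width: 0.0544
shift mm [ 41.  435.9  -8.4] turn [ 0.001 -0.003 -0.003] w 0.0544 F [ 0.1 -0.1 -1.8]
```

```bash
python3 -m jog '[[2,20,0,0,0,0],[4,38,0,0,0,0],[4,43,0,0,0,0],[4,43,0,0,0,0],[4,43,0,0,0,0],[4,43,0,0,0,0],[4,43,0,0,0,0],[4,43,0,0,0,0],[4,43,0,0,0,0],[4,38,0,0,0,0],[3,22,0,0,0,0],[0,8,0,0,0,0]]'; python3 go.py .5207 .2125 .0555
```

```text
t: 10.3
eef_pos: [0.5133, 0.22, 0.174]
ee_rot: [3.137, -0.002, -2.004]
force: [0.3, -0.8, -0.9]
width: 0.0541
shift mm [   7.4   -7.5 -118.5] turn [ 0.    -0.005  0.004] w 0.0541 F [ 0.3 -0.8 -0.9]
```

```bash
python3 -m jog '[[7,-7,-25,0,-0.005,0.004],[0,0,-35,0,0,0],[0,0,-25,0,0,0],[0,-1,-15,0,0,0],[0,-1,-4,0,0,0],[0,0,0,0,0,0]]'; python3 go.py .5207 .2125 .0555
```

```text
t: 10.9
eef_pos: [0.5186, 0.2091, 0.065]
ee_rot: [3.14, -0.002, -1.999]
force: [0.9, -0.4, 0.1]
width: 0.0541
shift mm [ 2.1  3.4 -9.5] turn [ 0.001 -0.002 -0.001] w 0.0541 F [ 0.9 -0.4  0.1]
```

```bash
python3 -m jog '[[2,3,-5,0,0,0],[0,0,-3,0,0,0],[0,0,-2,0,0,0],[0,0,-1,0,0,0]]'; python3 go.py .5207 .2125 .0555
```

```text
t: 11.3
eef_pos: [0.5223, 0.2131, 0.0559]
ee_rot: [-3.141, 0.002, -2.0]
force: [-0.0, -0.6, -0.8]
width: 0.054
shift mm [-1.6 -0.6 -0.4] turn [-0.002  0.002 -0.   ] w 0.054 F [-0.  -0.6 -0.8]
```

```bash
python3 -m jog '[[0,0,-2,0,0,0],[0,0,-1,0,0,0]]'; python3 go.py .5207 .2125 .0555
```

```text
t: 11.5
eef_pos: [0.5231, 0.2129, 0.0553]
ee_rot: [-3.139, 0.003, -1.998]
force: [-2.9, -1.8, 7.5]
width: 0.0541
shift mm [-2.4 -0.4  0.2] turn [-0.002  0.004 -0.002] w 0.0541 F [-2.9 -1.8  7.5]
```

Touching down. Release, lift, then to the green jar on the blue saucer.

```bash
python3 -m jog '[[0,0,0,0,0,0],[0,0,0,0,0,0],[0,0,0,0,0,0],[0,0,0,0,0,0]]' 1
python3 -m jog '[[0,0,10,0,0,0],[0,0,30,0,0,0],[0,0,30,0,0,0],[0,0,5,0,0,0],[0,-30,0,0,0,0],[0,-40,0,0,0,0],[0,-35,0,0,0,0],[-4,-20,0,0,0,0],[-2,-4,0,0,0,0],[0,0,0,0,0,0]]';python3 go.py .515 .0825 .055
python3 vis.py | grep -E 'yellow|green|scene red'
```

```text
t: 11.9
eef_pos: [0.5239, 0.2136, 0.0567]
ee_rot: [-3.137, 0.006, -1.998]
force: [0.2, 0.1, 0.6]
width: 0.0808
t: 12.9
eef_pos: [0.5177, 0.0814, 0.1388]
ee_rot: [-3.135, 0.008, -1.995]
force: [1.0, -0.1, 0.2]
width: 0.0874
shift mm [ -2.7   1.1 -83.8] turn [-0.004  0.009 -0.005] w 0.0874 F [ 1.  -0.1  0.2]
top green bbox/area [325, 203, 37, 43, 1094] saucer [ 0.4757 -0.2172] 2.46 mm; lid [ 0.472  -0.1978]
scene red bbox/area [212, 193, 21, 20, 342] saucer [ 0.4873 -0.0285] 5.51 mm; lid [ 0.5266 -0.0763]
scene red bbox/area [214, 212, 20, 11, 112] saucer [ 0.4838 -0.0479] 5.23 mm; lid [ 0.5678 -0.1037]
scene red bbox/area [105, 254, 38, 33, 489] saucer [ 0.494  -0.3575] 1.68 mm; lid [ 0.5449 -0.3687]
scene green bbox/area [256, 164, 20, 17, 158] saucer [0.4898 0.1105] 9.35 mm; lid [0.5173 0.0823]
scene green bbox/area [152, 221, 35, 29, 766] saucer [ 0.4771 -0.2176] 1.62 mm; lid [ 0.5261 -0.2379]
scene yellow bbox/area [292, 143, 19, 17, 267] saucer [0.4818 0.2827] 3.08 mm; lid [0.5187 0.2157]
scene yellow bbox/area [284, 158, 30, 22, 394] saucer [0.5192 0.2112] 2.01 mm; lid [0.5649 0.1587]
scene yellow bbox/area [303, 215, 31, 30, 250] saucer [0.7316 0.0791] 6.33 mm; lid [0.7456 0.0405]
```

```bash
python3 -m jog '[[-3,1,-15,-0.004,0.009,0],[0,0,-30,0,0,0],[0,0,-22,0,0,0],[0,0,-10,0,0,0],[0,0,-2,0,0,0],[0,0,0,0,0,0]]';python3 go.py .515 .0825 .055
```

```text
t: 13.6
eef_pos: [0.5153, 0.0881, 0.0549]
ee_rot: [3.141, -0.0, -1.989]
force: [0.5, -0.9, 1.0]
width: 0.0879
shift mm [-0.3 -5.6  0.1] turn [ 0.    -0.001 -0.011] w 0.0879 F [ 0.5 -0.9  1. ]
```

```bash
python3 -m jog '[[0,-5,-1,0,0,0],[0,-1,0,0,0,0]]'; python3 -m jog '[[0,0,0,0,0,0],[0,0,0,0,0,0],[0,0,0,0,0,0],[0,0,0,0,0,0],[0,0,0,0,0,0]]' 0.3; python3 -m jog '[[0,0,15,0,0,0],[0,0,30,0,0,0],[0,0,40,0,0,0],[0,0,35,0,0,0],[0,0,0,0,0,0]]'; python3 go.py .4764 -.218 .17
```

```text
t: 13.8
eef_pos: [0.5161, 0.0826, 0.0549]
ee_rot: [-3.141, 0.001, -1.988]
force: [-0.6, 0.5, -0.3]
width: 0.0876
t: 14.3
eef_pos: [0.5172, 0.0825, 0.0571]
ee_rot: [-3.139, 0.004, -1.988]
force: [-0.1, -0.0, -1.5]
width: 0.0546
t: 14.8
eef_pos: [0.5148, 0.0814, 0.1793]
ee_rot: [3.141, -0.001, -1.989]
force: [1.0, 0.3, -1.0]
width: 0.0541
shift mm [ -38.4 -299.4   -9.3] turn [ 0.    -0.001 -0.011] w 0.0541 F [ 1.   0.3 -1. ]
```

```bash
python3 -m jog '[[-2,-20,0,0,0,-0.01],[-4,-38,0,0,0,0],[-5,-43,0,0,0,0],[-5,-43,0,0,0,0],[-5,-43,0,0,0,0],[-5,-43,0,0,0,0],[-4,-38,0,0,0,0],[-3,-22,0,0,0,0],[0,-8,0,0,0,0],[0,0,0,0,0,0]]'; python3 go.py .4782 -.2188 .057
```

```text
t: 15.8
eef_pos: [0.4767, -0.225, 0.1751]
ee_rot: [3.137, 0.002, -1.997]
force: [-0.0, 0.3, -1.0]
width: 0.0547
shift mm [   1.5    6.2 -118.1] turn [-0.004 -0.003 -0.003] w 0.0547 F [-0.   0.3 -1. ]
```

```bash
python3 -m jog '[[2,5,-25,-0.004,-0.003,0],[0,-1,-35,0,0,0],[0,-1,-25,0,0,0],[0,-1,-15,0,0,0],[0,0,-4,0,0,0],[0,0,0,0,0,0]]'; python3 go.py .4782 -.2188 .057
```

```text
t: 16.4
eef_pos: [0.48, -0.2176, 0.0677]
ee_rot: [-3.14, 0.001, -1.994]
force: [0.1, -0.4, -0.1]
width: 0.0546
shift mm [ -1.8  -1.2 -10.7] turn [-0.     0.002 -0.006] w 0.0546 F [ 0.1 -0.4 -0.1]
```

```bash
python3 -m jog '[[-3,-1,-5,0,0,0],[0,0,-3,0,0,0],[0,0,-2,0,0,0],[0,0,-2,0,0,0]]'; python3 -m jog '[[0,0,-2,0,0,0],[0,0,-1,0,0,0]]'; python3 go.py .4782 -.2188 .057
```

```text
t: 16.8
eef_pos: [0.479, -0.2178, 0.0577]
ee_rot: [-3.135, 0.002, -1.992]
force: [-0.3, 0.6, -1.5]
width: 0.0542
t: 17.0
eef_pos: [0.481, -0.2188, 0.057]
ee_rot: [-3.131, 0.002, -1.991]
force: [-2.8, 0.4, 9.1]
width: 0.0544
shift mm [-2.8 -0.   0. ] turn [ 0.002  0.011 -0.009] w 0.0544 F [-2.8  0.4  9.1]
```

Down. Release, lift, go to the blue jar.

```bash
python3 -m jog '[[0,0,0,0,0,0],[0,0,0,0,0,0],[0,0,0,0,0,0],[0,0,0,0,0,0]]' 1
python3 -m jog '[[0,0,10,0,0,0],[0,0,30,0,0,0],[0,0,30,0,0,0],[0,0,5,0,0,0],[0,-30,0,0,0.01,0],[3,-40,0,0,0,0],[3,-40,0,0,0,0],[2,-22,0,0,0,0],[0,-5,0,0,0,0],[0,0,0,0,0,0]]';python3 go.py .492 -.359 .055
python3 vis.py | grep -E 'blue|green'
```

```text
t: 17.4
eef_pos: [0.4819, -0.2192, 0.058]
ee_rot: [-3.128, 0.003, -1.991]
force: [0.9, 0.7, -0.1]
width: 0.0811
t: 18.4
eef_pos: [0.4898, -0.3605, 0.1403]
ee_rot: [-3.136, -0.001, -1.988]
force: [0.1, 0.6, -1.1]
width: 0.0875
shift mm [  2.2   1.5 -85.3] turn [ 0.004  0.005 -0.012] w 0.0875 F [ 0.1  0.6 -1.1]
top blue bbox/area [198, 184, 38, 44, 1162] saucer [0.511  0.0823] 2.14 mm; lid [0.5044 0.0776]
top green bbox/area [342, 210, 23, 23, 145] saucer [ 0.5151 -0.2214] 9.18 mm; lid [ 0.4744 -0.2234]
top green bbox/area [325, 215, 27, 31, 220] saucer [ 0.4707 -0.2269] 4.48 mm; lid [ 0.4545 -0.1841]
scene blue bbox/area [249, 177, 31, 23, 583] saucer [0.5118 0.0806] 1.39 mm; lid [0.5582 0.0385]
scene blue bbox/area [105, 243, 25, 23, 391] saucer [ 0.4347 -0.3646] 5.35 mm; lid [ 0.4932 -0.3579]
scene blue bbox/area [112, 265, 19, 10, 99] saucer [ 0.4499 -0.339 ] 3.85 mm; lid [ 0.5385 -0.3721]
scene green bbox/area [154, 210, 21, 20, 248] saucer [ 0.4347 -0.1776] 7.6 mm; lid [ 0.4773 -0.2194]
scene green bbox/area [154, 223, 33, 28, 285] saucer [ 0.4753 -0.219 ] 4.36 mm; lid [ 0.5332 -0.2385]
```

```bash
python3 -m jog '[[2,0,-15,0.004,0.005,-0.012],[0,-1,-30,0,0,0],[0,-1,-22,0,0,0],[0,-1,-12,0,0,0],[0,0,-2,0,0,0],[0,0,0,0,0,0]]';python3 go.py .492 -.359 .055
```

```text
t: 19.1
eef_pos: [0.4929, -0.357, 0.0563]
ee_rot: [-3.141, 0.001, -1.995]
force: [-0.4, -0.2, -0.1]
width: 0.0874
shift mm [-0.9 -2.  -1.3] turn [-0.001  0.001 -0.005] w 0.0874 F [-0.4 -0.2 -0.1]
```

```bash
python3 -m jog '[[-1,-2,-2,0,0,0],[0,0,0,0,0,0]]'; python3 -m jog '[[0,0,0,0,0,0],[0,0,0,0,0,0],[0,0,0,0,0,0],[0,0,0,0,0,0],[0,0,0,0,0,0]]' 0.3; python3 -m jog '[[0,0,15,0,0,0],[0,0,30,0,0,0],[0,0,40,0,0,0],[0,0,35,0,0,0],[0,0,0,0,0,0]]'; python3 go.py .513 .081 .17
```

```text
t: 19.3
eef_pos: [0.4928, -0.359, 0.0556]
ee_rot: [-3.14, 0.001, -1.994]
force: [0.0, -0.1, -0.5]
width: 0.0874
t: 19.8
eef_pos: [0.4939, -0.3598, 0.0579]
ee_rot: [-3.135, 0.002, -1.995]
force: [0.3, -0.0, -1.0]
width: 0.0544
t: 20.3
eef_pos: [0.4912, -0.3587, 0.1795]
ee_rot: [3.141, 0.001, -1.995]
force: [0.9, -0.3, -1.7]
width: 0.0542
shift mm [ 21.8 439.7  -9.5] turn [-0.002  0.    -0.005] w 0.0542 F [ 0.9 -0.3 -1.7]
```

```bash
python3 -m jog '[[2,20,0,0,0,0],[2,38,0,0,0,0],[2,43,0,0,0,0],[2,43,0,0,0,0],[2,43,0,0,0,0],[2,43,0,0,0,0],[2,43,0,0,0,0],[2,43,0,0,0,0],[2,43,0,0,0,0],[2,36,0,0,0,0],[2,22,0,0,0,0],[0,8,0,0,0,0]]'; python3 go.py .513 .081 .058
```

```text
t: 21.5
eef_pos: [0.5074, 0.0811, 0.1739]
ee_rot: [3.137, 0.001, -2.001]
force: [0.3, -0.5, -1.5]
width: 0.0543
shift mm [ 5.600e+00 -1.000e-01 -1.159e+02] turn [-0.003 -0.004  0.001] w 0.0543 F [ 0.3 -0.5 -1.5]
```

```bash
python3 -m jog '[[6,-2,-25,0,-0.004,0],[0,-1,-35,0,0,0],[0,-1,-25,0,0,0],[0,-1,-15,0,0,0],[0,0,-4,0,0,0],[0,0,0,0,0,0]]'; python3 go.py .513 .081 .058
```

```text
t: 22.1
eef_pos: [0.5121, 0.0753, 0.0653]
ee_rot: [3.14, 0.002, -2.0]
force: [-0.5, 0.3, -1.0]
width: 0.0542
shift mm [ 0.9  5.7 -7.3] turn [-0.003 -0.001  0.   ] w 0.0542 F [-0.5  0.3 -1. ]
```

```bash
python3 -m jog '[[1,5,-3,0,0,0],[0,0,-2,0,0,0],[0,0,-2,0,0,0],[0,0,-1,0,0,0]]'; python3 go.py .513 .081 .058; python3 -m jog '[[0,0,-2,0,0,0]]'; python3 go.py .513 .081 .058
```

```text
t: 22.5
eef_pos: [0.5149, 0.0812, 0.0594]
ee_rot: [-3.14, 0.006, -2.0]
force: [-0.4, -0.4, -1.4]
width: 0.0542
shift mm [-1.9 -0.2 -1.4] turn [-0.005  0.003  0.   ] w 0.0542 F [-0.4 -0.4 -1.4]
t: 22.6
eef_pos: [0.5153, 0.0814, 0.0579]
ee_rot: [-3.14, 0.006, -2.0]
force: [-5.7, 2.3, 17.5]
width: 0.054
shift mm [-2.3 -0.4  0.1] turn [-0.005  0.004  0.   ] w 0.054 F [-5.7  2.3 17.5]
```

Down. Release, lift, then to red on grey (.527,-.0765).

```bash
python3 -m jog '[[0,0,0,0,0,0],[0,0,0,0,0,0],[0,0,0,0,0,0],[0,0,0,0,0,0]]' 1
python3 -m jog '[[0,0,10,0,0,0],[0,0,30,0,0,0],[0,0,30,0,0,0],[0,0,5,0,0,0],[2,-30,0,-0.005,0.005,0],[4,-45,0,0,0,0],[4,-45,0,0,0,0],[2,-30,0,0,0,0],[0,-8,0,0,0,0],[0,0,0,0,0,0]]';python3 go.py .527 -.0765 .055
python3 vis.py | grep -E 'blue|red'
```

```text
t: 23.0
eef_pos: [0.5159, 0.0817, 0.0586]
ee_rot: [-3.139, 0.008, -2.0]
force: [-0.6, 0.9, 0.2]
width: 0.0808
t: 24.0
eef_pos: [0.5282, -0.0811, 0.1418]
ee_rot: [-3.137, 0.003, -1.996]
force: [-0.4, -0.5, -0.6]
width: 0.0877
shift mm [ -1.2   4.6 -86.8] turn [-0.001  0.005 -0.004] w 0.0877 F [-0.4 -0.5 -0.6]
top red bbox/area [383, 198, 38, 43, 1161] saucer [ 0.4932 -0.3578] 1.15 mm; lid [ 0.4868 -0.3275]
scene red bbox/area [212, 193, 22, 20, 327] saucer [ 0.4675 -0.0567] 6.81 mm; lid [ 0.5275 -0.0761]
scene red bbox/area [214, 212, 20, 11, 112] saucer [ 0.4838 -0.047 ] 4.61 mm; lid [ 0.5677 -0.1036]
scene red bbox/area [105, 253, 38, 34, 976] saucer [ 0.4939 -0.3575] 0.98 mm; lid [ 0.5412 -0.368 ]
scene blue bbox/area [255, 163, 21, 17, 254] saucer [0.4506 0.1169] 7.8 mm; lid [0.5132 0.0831]
scene blue bbox/area [249, 178, 31, 22, 370] saucer [0.5112 0.08  ] 11.87 mm; lid [0.5601 0.0367]
```

```bash
python3 -m jog '[[-1,4,-15,0,0.005,0],[0,-1,-30,0,0,0],[0,-1,-22,0,0,0],[0,-1,-13,0,0,0],[0,0,-2,0,0,0],[0,0,0,0,0,0]]';python3 go.py .527 -.0765 .055
```

```text
t: 24.7
eef_pos: [0.5267, -0.0716, 0.0547]
ee_rot: [3.14, 0.001, -1.987]
force: [0.1, -0.2, -0.7]
width: 0.0875
shift mm [ 0.3 -4.9  0.3] turn [-0.002 -0.001 -0.013] w 0.0875 F [ 0.1 -0.2 -0.7]
```

```bash
python3 -m jog '[[0,-5,0,0,0,-0.01],[0,0,0,0,0,0]]'; python3 -m jog '[[0,0,0,0,0,0],[0,0,0,0,0,0],[0,0,0,0,0,0],[0,0,0,0,0,0],[0,0,0,0,0,0]]' 0.3; python3 -m jog '[[0,0,15,0,0,0],[0,0,30,0,0,0],[0,0,40,0,0,0],[0,0,35,0,0,0],[0,0,0,0,0,0]]'; python3 go.py .495 -.3582 .17
```

```text
t: 24.9
eef_pos: [0.5273, -0.0758, 0.0554]
ee_rot: [3.141, 0.002, -1.996]
force: [0.4, -0.8, 0.8]
width: 0.0879
t: 25.4
eef_pos: [0.5285, -0.0759, 0.0576]
ee_rot: [-3.139, 0.004, -1.996]
force: [0.4, -0.4, -0.4]
width: 0.0541
t: 25.9
eef_pos: [0.5256, -0.0764, 0.1796]
ee_rot: [3.139, 0.001, -1.997]
force: [0.1, -0.2, -1.2]
width: 0.0545
shift mm [ -30.6 -281.8   -9.6] turn [-0.002 -0.002 -0.003] w 0.0545 F [ 0.1 -0.2 -1.2]
```

```bash
python3 -m jog '[[-2,-20,0,0,0,0],[-4,-38,0,0,0,0],[-4,-42,0,0,0,0],[-4,-42,0,0,0,0],[-4,-42,0,0,0,0],[-4,-40,0,0,0,0],[-3,-32,0,0,0,0],[-1,-15,0,0,0,0],[0,-4,0,0,0,0],[0,0,0,0,0,0]]'; python3 go.py .495 -.3582 .0576
```

```text
t: 26.9
eef_pos: [0.4952, -0.359, 0.1743]
ee_rot: [3.134, 0.005, -1.996]
force: [-0.0, 0.3, -0.1]
width: 0.0541
shift mm [  -0.2    0.8 -116.7] turn [-0.007 -0.005 -0.004] w 0.0541 F [-0.   0.3 -0.1]
```

```bash
python3 -m jog '[[0,0,-25,-0.007,-0.005,0],[0,-1,-35,0,0,0],[0,-1,-25,0,0,0],[0,-1,-15,0,0,0],[0,0,-4,0,0,0],[0,0,0,0,0,0]]'; python3 go.py .495 -.3582 .0576
```

```text
t: 27.5
eef_pos: [0.4972, -0.3551, 0.0682]
ee_rot: [-3.139, 0.002, -1.99]
force: [-0.2, -0.9, -0.9]
width: 0.054
shift mm [ -2.2  -3.1 -10.6] turn [-0.     0.003 -0.01 ] w 0.054 F [-0.2 -0.9 -0.9]
```

```bash
python3 -m jog '[[-3,-3,-5,0,0,0],[0,0,-3,0,0,0],[0,0,-2,0,0,0],[0,0,-2,0,0,0]]'; python3 go.py .495 -.3582 .0576;  python3 -m jog '[[0,0,-2,0,0,0]]'; python3 go.py .495 -.3582 .0576
```

```text
t: 27.9
eef_pos: [0.4964, -0.358, 0.0588]
ee_rot: [-3.133, 0.002, -1.988]
force: [-0.1, 0.1, -1.1]
width: 0.0544
shift mm [-1.4 -0.2 -1.2] turn [ 0.002  0.008 -0.012] w 0.0544 F [-0.1  0.1 -1.1]
t: 28.0
eef_pos: [0.4968, -0.3583, 0.0574]
ee_rot: [-3.132, 0.002, -1.988]
force: [-1.6, 0.2, 12.1]
width: 0.0542
shift mm [-1.8  0.1  0.2] turn [ 0.003  0.01  -0.012] w 0.0542 F [-1.6  0.2 12.1]
```

```bash
python3 -m jog '[[0,0,0,0,0,0],[0,0,0,0,0,0],[0,0,0,0,0,0],[0,0,0,0,0,0]]' 1
python3 -m jog '[[0,0,10,0,0,0],[0,0,30,0,0,0],[0,0,40,0,0,0],[0,0,40,0,0,0],[0,0,30,0,0,0],[-10,-40,0,0,0,0],[-10,-40,0,0,0,0],[-10,-40,0,0,0,0],[-10,-40,0,0,0,0],[-10,-40,0,0,0,0],[0,0,0,0,0,0],[0,0,0,0,0,0]]'
python3 vis.py | grep -E 'top|scene (red|blue|green|yellow)'
python3 -c "
from vis import *
a=eyes.grab_frame('scene')[110:300,70:370];cv2.imwrite('pics/z.png',cv2.resize(a,None,fx=2.6,fy=2.6))
cv2.imwrite('pics/zt.png',cv2.resize(eyes.grab_frame('top')[150:260,60:460],None,fx=2,fy=2))"
```

```text
t: 28.4
eef_pos: [0.4974, -0.3589, 0.0582]
ee_rot: [-3.13, 0.002, -1.988]
force: [-0.6, -0.2, -0.9]
width: 0.0807
t: 29.6
eef_pos: [0.4436, -0.5656, 0.2252]
ee_rot: [-3.123, -0.002, -1.984]
force: [0.4, 0.3, -0.3]
width: 0.0874
top red bbox/area [383, 198, 46, 43, 1001] saucer [ 0.4931 -0.3597] 2.25 mm; lid [ 0.4883 -0.3342]
top blue bbox/area [198, 184, 38, 44, 1095] saucer [0.5108 0.0821] 2.21 mm; lid [0.5043 0.0776]
top green bbox/area [325, 203, 41, 41, 821] saucer [ 0.4767 -0.2199] 1.96 mm; lid [ 0.475  -0.2004]
top yellow bbox/area [140, 180, 40, 45, 1158] saucer [0.5185 0.2149] 1.19 mm; lid [0.5099 0.2005]
top grey bbox/area [0, 10, 512, 374, 170589] saucer [0.7447 0.5583] 675.8 mm; lid [ 5.109e-01 -4.000e-04]
top grey bbox/area [188, 266, 16, 10, 140] saucer [0.3213 0.1216] 5.98 mm; lid [0.3632 0.1162]
scene red bbox/area [105, 244, 38, 43, 1018] saucer [ 0.4944 -0.3581] 1.38 mm; lid [ 0.5302 -0.3656]
scene blue bbox/area [249, 163, 31, 37, 645] saucer [0.5116 0.0817] 5.65 mm; lid [0.5441 0.0535]
scene green bbox/area [153, 210, 23, 20, 316] saucer [ 0.4275 -0.1785] 5.31 mm; lid [ 0.4761 -0.2193]
scene green bbox/area [154, 223, 33, 27, 266] saucer [ 0.4758 -0.2178] 2.37 mm; lid [ 0.5379 -0.2363]
scene green bbox/area [155, 233, 16, 8, 66] saucer [ 0.5092 -0.2496] 4.56 mm; lid [ 0.5195 -0.2519]
scene yellow bbox/area [292, 143, 19, 17, 261] saucer [0.457  0.2602] 5.48 mm; lid [0.5188 0.2156]
scene yellow bbox/area [284, 157, 30, 23, 397] saucer [0.519  0.2123] 1.89 mm; lid [0.5642 0.1596]
scene yellow bbox/area [295, 214, 40, 31, 294] saucer [0.7307 0.0794] 7.52 mm; lid [0.7427 0.0373]
```

View pics/z.png

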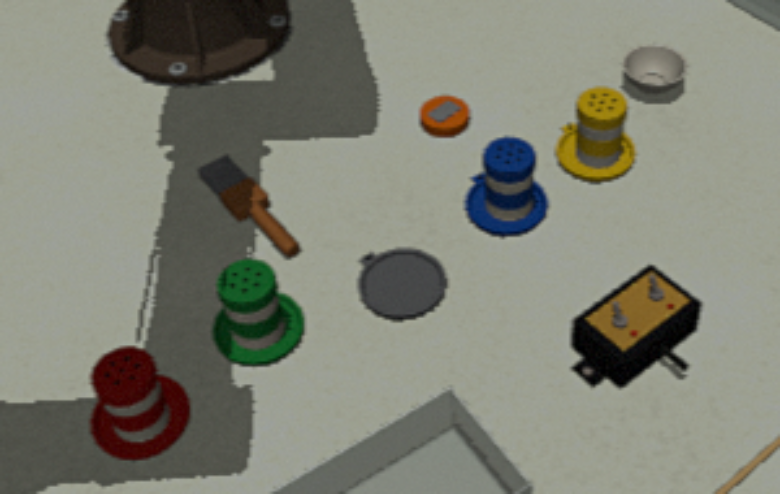

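View pics/zt.png

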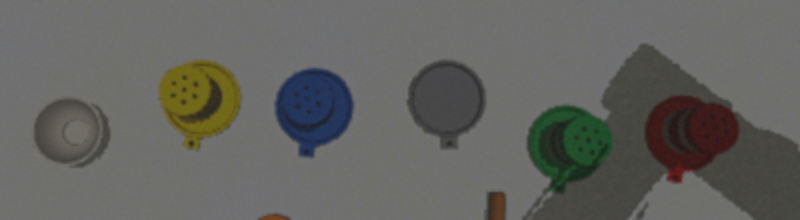

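All four jars stand on their own saucers, grey is empty and the bowl is undisturbed, so I'm handing in.

```bash
python3 -m jog '[[0,0,0,0,0,0],[0,0,0,0,0,0],[0,0,0,0,0,0]]'; python3 -c "
from station import workorder
print(workorder.job_done())"
```

```text
t: 30.1
eef_pos: [0.4461, -0.5617, 0.2264]
ee_rot: [-3.122, -0.002, -1.978]
force: [0.2, 0.3, -0.0]
width: 0.0878
the job is handed in; nothing more can be done
None
```

I handed the job in at about 30 s, with all four jars standing on the saucers of their own colour. I parked red on grey, moved yellow, green and blue home, then moved red from grey to its own saucer.

**Jar positions:** After release, the yellow, green and blue lids each measured about 3 mm or less from their saucer centres, against the 15 mm limit. While parked, red was about 2–3 mm from the centre of the grey saucer. I have no separate lid measurement for red in its final place, because its lid and saucer merged into one colour patch. It was released with the gripper within about 2 mm of the aimed position.

**Pictures:** The last two views show all four jars upright inside their rims, the grey saucer empty, and the gripper clear of everything. The bowl looks unmoved, but I did not measure its position.

**Disagreements:** No check failed. The two cameras differed from each other by about 1–4 mm. The highest contact force while setting a jar down was about 18 N. The hand-in returned no verdict.

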